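# Change the block on the horizontal borer and hold the next one for boring

### The job

Take the finished, bored block off the boring machine's table and lay it down flat, without dropping it, in the free compartment of the wooden tray. Then fetch the new blank from the shallow tray on the other side, lay it on the machine's table and push it firmly and diagonally into the corner, so that it bears at the same time against the fence (long side flush), against the stop block (end) and down on the table. Finish while still holding it pressed there with the gripper, ready to be bored, and leave everything else undisturbed.

Things in the scene. Friction and masses are not known exactly. Their poses are not given: they have to be found in the camera images.
- bored_block: The finished block: beech brush-head block 150 x 48 x 40 mm, about 0.2 kg. Origin: centre of its underside; x along its 150 mm length, y across its 48 mm width, z up. One bored hole, 10 mm, shows in a long side. It lies flat and askew on the machine's table at the start, a little clear of fence and stop.
- blank: The new blank: the same beech brush-head block 150 x 48 x 40 mm, about 0.2 kg. Origin: centre of its underside; x along its 150 mm length, y across its 48 mm width, z up. It has no hole. It lies flat and alone in the shallow blank tray (floor 8 mm above the bench, walls 22 mm high above the bench), with its length roughly along that tray's x.
- blank_tray: Fixed shallow wooden tray for blanks, 220 (x) x 180 (y) x 22 mm, undivided; at the robot's left or right, on the side where the divided tray is not. Origin: centre of its underside.
- tray: Fixed wooden tray at the robot's left or right, 190 (x) x 162 (y) mm, with two compartments side by side across y, each 166 x 62 mm; floor 8 mm, walls 26 mm above the bench, outer walls 12 mm and divider 14 mm thick. The compartment on its +y side holds a block already, the one on its -y side is free. Origin: centre of its underside.
- free_compartment (a point): Centre of the floor of the free compartment, 8 mm above the bench; x along the compartment's 166 mm length, y across its width, z up.
- borer: Fixed, stopped horizontal boring machine. Origin: on the bench below the middle of the fence face; x from the table through the fence to the motor, y along the fence, z up. Behind the fence at y = -50 mm: an 8 mm bit from 28 mm behind the fence face, 72 mm above the bench; a 36 mm chuck from 66 mm; the motor from 110 mm (up to 117 mm above the bench).
- machine_table: The machine's flat steel table: its top is 50 mm above the bench, 290 mm along y, reaching from 170 mm before the fence's face to just under the fence. Origin and axes: as the borer's.
- fence: Aluminium fence strip along the table's far edge, 270 mm long, 18 mm deep, only 14 mm high above the table, so that fingers can reach down over it on the far side of a block gripped by its upper half. Its face towards the robot is the plane x = 0 of the borer's frame. Origin and axes: as the borer's.
- stop: Fixed steel stop block against the fence near its -y end: 50 mm (x, towards the robot from the fence's face) x 30 mm (y) x 26 mm high above the table, with a small black clamp knob up to 46 mm above the table. Its place along the fence varies. Origin: as the corner's.
- corner (a point): The inner corner where fence face, stop face and table top meet, 50 mm above the bench. x points into the fence (away from the robot), y along the fence away from the stop, z up. A blank fully home has its origin at (-24, +75, 0) mm from here, its length along y. 10 to 15 N each way is firm; beech on the polished metal has friction of about 0.3.
- tray_block: A bored block like the other, already lying in the tray's other compartment; a bystander. Origin: centre of its underside.
- offcut: Short beech offcut, 50 x 48 x 40 mm, on the bench at the left of the motor; a bystander.
- chuck_key: Steel T-shaped chuck key, about 85 x 70 mm, lying on the machine's base behind the fence; a bystander.
- square: Engineer's try square, 120 mm blade, on the bench at the right of the motor; a bystander.
- dust_brush: Hand brush lying on the bench beyond the trays, on the robot's left; a bystander.
- glue_bottle: Standing bottle, 56 mm across, 150 mm tall, beyond the left-hand tray; a bystander.
- dowel_jar: Closed clear jar, 64 mm across, 85 mm tall, beyond the right-hand tray; a bystander.
- tin: Plain round tin, 70 mm across, 60 mm tall, beyond the right-hand tray; a bystander.
Mind the look-alikes: they are no part of the job. What is shaped like the blank but orange is not meant.

How it is judged:
On the way:
1. the bored block lies flat in the free compartment and is let go (x of bored_block in the frame of free_compartment between -0.013 and 0.013 m and y of bored_block in the frame of free_compartment between -0.012 and 0.012 m and z of bored_block in the frame of free_compartment between -0.004 and 0.005 m and angle between bored_block's own z axis and vertical below 0.08 rad and linear speed of bored_block below 0.02 m/s and contact force between the fingers and bored_block below 0.2 N), for 0.2 s.
At the end, for the whole second after the job is handed in: The bored block lies flat, released, within 12 mm of the middle of the free compartment. The gripper holds the blank on the machine table, within 4 mm of fully home and 2 degrees of square, bearing at once with over 4 N on the fence, 3 N on the stop and 6 N on the table (all of step 1 and x of blank in the frame of corner between -0.0285 and -0.0205 m and y of blank in the frame of corner between 0.0715 and 0.0795 m and z of blank in the frame of corner between -0.003 and 0.003 m and angle between blank's own z axis and vertical below 0.04 rad and angle between the x axis of blank and the y axis of corner, either way round below 0.035 rad and contact force between blank and fence above 4 N and contact force between blank and stop above 3 N and contact force between blank and machine_table above 6 N and contact force between the fingers and blank above 4 N and linear speed of blank below 0.02 m/s); the arm keeps its last pose, push and grip.
It fails at once if a block is dropped or thrown (moves faster than 0.6 m/s out of the fingers) ((linear speed of bored_block above 0.6 m/s and contact force between the fingers and bored_block below 0.05 N) or (linear speed of blank above 0.6 m/s and contact force between the fingers and blank below 0.05 N)).
It fails at once if the block already in the tray is moved more than 15 mm (distance of tray_block from where it was at the start of the episode above 0.015 m).
It fails at once if a bystander is moved more than 30 mm (distance of any of offcut, chuck_key, square, dust_brush, glue_bottle, dowel_jar, tin from where it was at the start of the episode above 0.03 m).
It also fails if it takes over 67 s, if anything falls off the work surface, if the arm or the gripper's body presses on something with over 40 N, if the wrist force passes 120 N, or if a joint passes its speed limit or range.

### The arm

A 6-joint arm with a two-finger parallel gripper is mounted at the origin on the work surface. World frame = base frame: x ahead of the robot, y to its left, z up, the work surface at z = 0. Lengths are in m, angles in rad, forces in N, time in s.
With the tool pointing down it reaches from about 0.35 to 0.975 m from the base axis. Payload 4.9 kg.
Tool frame: the origin (TCP) lies on the centre line of the jaws, within the pads' length; the fingertips stand 14 mm ahead of it and the grasp point (between the pads) lies 5 mm behind it; z points along the fingers, y is the line along which they close (so a half turn about z gives the same grasp; the last joint's range is limited). The gripper opens to 85 mm and grips with 20 to 120 N. Pads are 22 mm wide; open, the fingers measure 114 mm over their backs; the gripper's body (76 mm by 85 mm) begins 54 mm behind the grasp point. The pads swing forward as they close: fully open they stand 13 mm farther back than shut.
Start: joints at [-1.387, 0.053, 1.613, -0, 1.476, -0.119], TCP at [0.186, -0.597, 0.245] pointing down, gripper open.
Joint ranges: [-3.01, 3.01], [-1.01, 2.22], [0.06, 2.58], [-1.02, 4.17], [0.09, 2.62], [-3.14, 3.14]. Speed limits (rad/s): [2.57, 2.57, 3.14, 3.14, 3.14, 3.14].

### API

Orientations are given as a unit quaternion [w, x, y, z].
In Python, from plant import * gives the robot as it stands.
- The arm moves only by the tool send_rows, never from a script. Its argument "steps" is a list of rows, each an object with "translation": the shift along the tool's x, y, z in cm, a list of three; "delta_rot": the turn, a rotation vector about the tool's x, y, z in rad, a list of three; "jaw": the finger opening in cm, from 0 to 8.54. In form: [{"translation": [dx, dy, dz], "delta_rot": [rx, ry, rz], "jaw": jaw}, ...]. A call has exactly 8 rows; each row is the pose to reach, as a shift and turn from the pose commanded when the call began, along the tool's axes at that moment; what a row does not reach only later rows make up. A row lasts 1/10 s, in which the tool goes at most 50 mm and 8.59 degrees, less where a joint would pass 70% of its speed; a pose out of reach is approached as far as the arm can. A call with a gripper value outside its range is refused whole. The fingers move at their own pace and stop on an object; the grip force is fixed at half the most. Time passes only in rows, so rows that repeat a pose let the fingers close, or fill a call up. It gives the time, the measured TCP pose, the force, the opening and the grip force at its end, in the units of the state.
- state(): the state, without advancing time (a new reading comes with each control period).
- grab_frame(name): name is "side" or "top" or "wrist"; returns a dict with "pixels" (420x560x3 uint8, blue, green, red), "range_z" (420x560 float32, m along the optical axis (not along the pixel's ray), 0 where there is no reading), "fx", "fy", "cx", "cy" (pixels), "rvec" (rotation vector, rad) and "tvec" (3), from world to camera coordinates, as OpenCV has them. Camera axes: x right, y down, z forward; pixel columns grow to the right and rows downward; lengths in m; the calibration is good to about 2 mm. A picture is of the moment at which its call begins.
- job_done(): hands the job in; it is judged then, once.
The state is a dict: "time": time; "joint_pos": joint angles; "joint_vel": joint speeds; "joint_efforts": joint torques, N m; "tool_pos": TCP position; "tool_rot": TCP orientation; "contact_force": force on the tool from outside, world axes, zero at the start; "ft_torque": the same for the moment, N m; "gripper_width": opening from 0.0 (shut) to 1.0 (fully open); "grasp_force": force on a finger pad.
Only numpy, scipy, OpenCV 4.12 (cv2) and the standard library are available. Lean on these libraries where they do the work, as an engineer would, in place of code of your own. Each camera call takes 0.05 s, during which the arm holds its last target. There are 200 camera calls.

## Working session

There is one attempt and no reset: what is moved stays moved. The work goes in short steps, Python scripts to look and compute and a tool call to move; the robot and the scene stay as the last step left them, time stands still between calls to the robot, and variables do not carry over. Pictures are saved under pics/ and viewed, at most 10 in all, crops included, and the job is handed in when it is done.

Besides the shell and the picture viewer there is one more tool, called after "Call:" as name(argument=value, ...) on one line, values as JSON. send_rows: Moves the arm, as the interface text tells. Its arguments: {"type":"object","properties":{"steps":{"type":"array","items":{"type":"object","properties":{"translation":{"type":"array","items":{"type":"number"}},"delta_rot":{"type":"array","items":{"type":"number"}},"jaw":{"type":"number"}}}}},"required":["steps"]}

```bash
mkdir -p pics; ls; cat > h.py <<'E'
from plant import *
import numpy as np, cv2
from scipy.spatial.transform import Rotation as Rn
def look(n,save=None):
    f=grab_frame(n)
    if save: cv2.imwrite('pics/'+save,f['pixels'])
    R=cv2.Rodrigues(np.array(f['rvec'],float))[0]; t=np.array(f['tvec'],float).ravel()
    return f,R,t
def cloud(f,R,t):
    z=f['range_z'].astype(float); v,u=np.indices(z.shape)
    P=np.stack([(u-f['cx'])/f['fx']*z,(v-f['cy'])/f['fy']*z,z],-1)
    W=(P-t)@R; W[z<=0]=np.nan
    return W
def ray(f,R,t,uv,h):
    uv=np.atleast_2d(uv); d=np.c_[(uv[:,0]-f['cx'])/f['fx'],(uv[:,1]-f['cy'])/f['fy'],np.ones(len(uv))]@R
    o=-R.T@t
    return o+d*((h-o[2])/d[:,2])[:,None]
def proj(f,R,t,p):
    c=np.atleast_2d(p)@R.T+t
    return np.c_[c[:,0]/c[:,2]*f['fx']+f['cx'],c[:,1]/c[:,2]*f['fy']+f['cy']]
E
python3 - <<'E'
from h import *
s=state();print({k:np.round(v,3) for k,v in s.items()})
for n in('top','side'):
    f,R,t=look(n,n+'0.png');print(n,-R.T@t,f['fx'])
    np.savez(n+'0.npz',W=cloud(f,R,t),px=f['pixels'])
E
```

```text
pics
{'time': np.float64(0.0), 'joint_pos': array([-1.387,  0.053,  1.614, -0.   ,  1.476, -0.119]), 'joint_vel': array([ 0.001, -0.001,  0.002,  0.001,  0.   , -0.   ]), 'joint_efforts': array([ 1.0000e-03, -3.9368e+01, -3.7018e+01, -0.0000e+00,  7.0000e-03,
       -0.0000e+00]), 'tool_pos': array([ 0.186, -0.596,  0.244]), 'tool_rot': array([-0.001,  0.989,  0.151, -0.   ]), 'contact_force': array([ 0.802, -0.327,  1.073]), 'ft_torque': array([-0.05 , -0.007, -0.042]), 'grasp_force': np.float64(0.0), 'gripper_width': np.float64(0.999)}
top [ 0.32640931 -0.03207325  1.04512935] 387.3312556617589
side [-0.08085393  0.77568225  1.08191943] 439.6928315402274
```

View pics/top0.png

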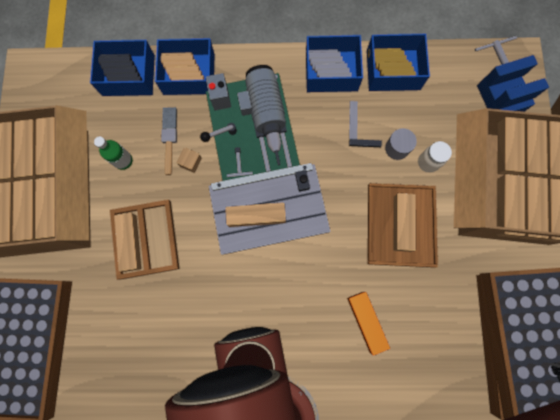

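View pics/side0.png

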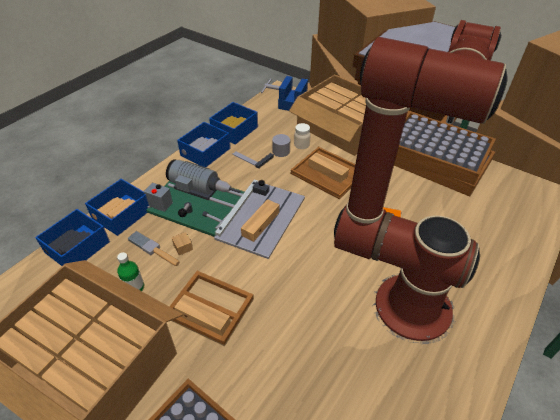

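Top view: bored block at (256,215) on the machine table with the stop at (302,180). The divided tray is at (145,238). The blank is at (406,221) in the shallow tray. The orange look-alike at (368,323) lies on the bench. I'll measure with depth.

```bash
python3 - <<'E'
from h import *
f,R,t=look('top')
W=cloud(f,R,t);Z=W[...,2];px=f['pixels']
print('proj base,tcp',proj(f,R,t,[[0,0,0],[0.186,-.597,.24]]))
def at(u,v): return np.round(np.nanmedian(W[v-1:v+2,u-1:u+2].reshape(-1,3),0),3)
for n,p in dict(bored=(256,215),cL=(128,240),cR=(160,232),blank=(406,221),btray=(380,225),stop=(302,176),table=(300,225),fence=(260,178),bench=(250,280),orange=(368,323)).items(): print(n,p,at(*p))
def rect(u0,u1,v0,v1,z0,z1,n):
    m=np.zeros(Z.shape,np.uint8); m[v0:v1,u0:u1]=((Z>z0)&(Z<z1))[v0:v1,u0:u1]
    m=cv2.morphologyEx(m,cv2.MORPH_OPEN,np.ones((3,3),np.uint8))
    c=max(cv2.findContours(m,0,2)[0],key=cv2.contourArea)[:,0,:]
    h=np.nanmedian(Z[(m>0)])
    Q=ray(f,R,t,c.astype(float),h)[:,:2]
    r=cv2.minAreaRect((Q*1000).astype(np.float32))
    print(n,'h',round(h,4),'c',np.round(r[0],1),'size',np.round(r[1],1),'ang',round(r[2],2))
rect(215,295,190,235,.078,.1,'bored')
rect(385,425,185,258,.035,.06,'blank')
rect(108,180,198,280,.018,.035,'traywalls')
rect(108,150,198,280,.038,.06,'trayblock')
rect(365,440,180,270,.015,.03,'blanktraywalls')
rect(205,335,160,255,.043,.056,'table')
rect(205,320,160,195,.058,.068,'fence')
rect(290,315,165,195,.07,.1,'stop')
cv2.imwrite('pics/crop1.png',cv2.resize(px[150:290,100:450],None,fx=2.28,fy=2.28,interpolation=cv2.INTER_CUBIC))
E
```

```text
proj base,tcp [[272.55678283 422.06456851]
 [574.93698803 360.12465438]]
bored (256, 215) [0.51  0.036 0.089]
cL (128, 240) [0.456 0.374 0.047]
cR (160, 232) [0.482 0.302 0.009]
blank (406, 221) [ 0.498 -0.351  0.046]
btray (380, 225) [ 0.495 -0.294  0.007]
stop (302, 176) [ 0.609 -0.082  0.095]
table (300, 225) [ 0.49  -0.076  0.051]
fence (260, 178) [0.615 0.027 0.064]
bench (250, 280) [0.351 0.058 0.001]
orange (368, 323) [ 0.241 -0.241  0.041]
bored h 0.0899 c [512.  39.] size [ 49.5 149.3] ang 3.44
blank h 0.0473 c [ 495.9 -347.2] size [ 49.  150.7] ang 85.81
traywalls h 0.0261 c [461.3 343.5] size [190.9 164.4] ang 9.54
trayblock h 0.048 c [451.3 381.3] size [150.3  50. ] ang 8.52
blanktraywalls h 0.0208 c [ 531.5 -403. ] size [ 74.8 137.4] ang 86.92
table h 0.05 c [533.2   7.3] size [186.9 290.6] ang 10.75
fence h 0.0637 c [615.   35.3] size [ 19.8 245.6] ang 10.91
stop h 0.0766 c [603.4 -81.6] size [51.4 29.8] ang 10.77
```

View pics/crop1.png

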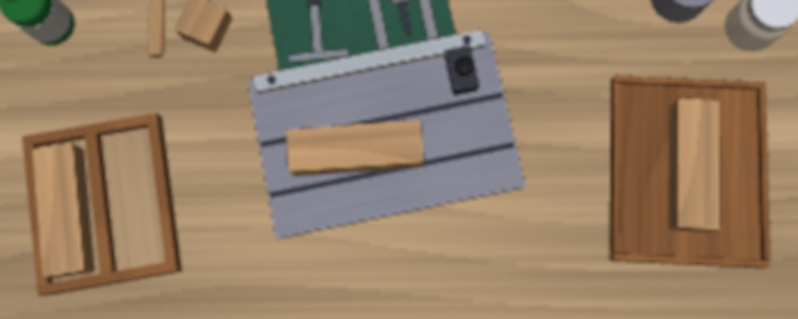

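Crop: bored block at (355,147), empty compartment at (135,198), blank at (697,165), alone in the undivided tray. The orange decoy is out of the crop. All measured sizes agree with those given. Next is a planning helper, then out to above the bored block.

```bash
cat >> h.py <<'E'
def plan(x,y,z,hd):
    """mm, deg -> row numbers from present pose (tool down, tool x at heading hd)"""
    s=state(); q=s['tool_rot']; A=Rn.from_quat([q[1],q[2],q[3],q[0]])
    B=Rn.from_euler('z',hd,degrees=True)*Rn.from_euler('x',180,degrees=True)
    print('t',round(float(s['time']),2),'pos',np.round(np.array(s['tool_pos'])*1000,1),'hd',np.round(np.degrees(np.arctan2(*A.as_matrix()[[1,0],0])),2),'w',round(float(s['gripper_width']),3),'F',np.round(s['contact_force'],1))
    print('translation',np.round(A.inv().apply(np.array([x,y,z])/10-np.array(s['tool_pos'])*100),2),'rot',np.round((A.inv()*B).as_rotvec(),3))
E
python3 - <<'E'
from h import *
plan(512,39,220,93.4)
d=np.load('top0.npz');W=d['W'];Z=W[...,2]
m=np.zeros(Z.shape,np.uint8); m[198:280,138:185]=((Z>.003)&(Z<.0145))[198:280,138:185]
f,R,t=look('top')
m=cv2.morphologyEx(m,cv2.MORPH_OPEN,np.ones((3,3),np.uint8))
for c in cv2.findContours(m,0,2)[0]:
    if cv2.contourArea(c)>300:
        Q=ray(f,R,t,c[:,0,:].astype(float),.008)[:,:2]; r=cv2.minAreaRect((Q*1000).astype(np.float32)); print(r)
E
```

```text
t 0.15 pos [ 186.3 -596.1  244.3] hd 17.35 w 1.001 F [0.  0.6 0.4]
translation [ 50.03 -50.9    2.52] rot [-1.000e-03 -1.000e-03 -1.327e+00]
((469.25494384765625, 311.25439453125), (165.81565856933594, 59.455970764160156), 9.570902824401855)
```

Call:
send_rows(steps=[{"translation": [50,-50.9,2.5],"delta_rot": [0,0,-1.327],"jaw": 8.5},{"translation": [50,-50.9,2.5],"delta_rot": [0,0,-1.327],"jaw": 8.5},{"translation": [50,-50.9,2.5],"delta_rot": [0,0,-1.327],"jaw": 8.5},{"translation": [50,-50.9,2.5],"delta_rot": [0,0,-1.327],"jaw": 8.5},{"translation": [50,-50.9,2.5],"delta_rot": [0,0,-1.327],"jaw": 8.5},{"translation": [50,-50.9,2.5],"delta_rot": [0,0,-1.327],"jaw": 8.5},{"translation": [50,-50.9,2.5],"delta_rot": [0,0,-1.327],"jaw": 8.5},{"translation": [50,-50.9,2.5],"delta_rot": [0,0,-1.327],"jaw": 8.5}])

```text
time: 1.0
tool_pos: [0.3691, -0.2389, 0.2312]
tool_rot: [0.0, 0.729, 0.685, 0.0]
contact_force: [1.4, 0.3, -0.5]
gripper_width: 0.995
grasp_force: 0.0
```

```bash
python3 -c "
from h import *
plan(512,39,220,93.4)"
```

```text
t 1.0 pos [ 369.1 -238.9  231.2] hd 86.42 w 0.995 F [ 1.4  0.3 -0.5]
translation [28.63 12.53  1.12] rot [ 0.001  0.    -0.122]
```

Call:
send_rows(steps=[{"translation": [28.6,12.5,1.1],"delta_rot": [0,0,-0.122],"jaw": 8.5},{"translation": [28.6,12.5,1.1],"delta_rot": [0,0,-0.122],"jaw": 8.5},{"translation": [28.6,12.5,1.1],"delta_rot": [0,0,-0.122],"jaw": 8.5},{"translation": [28.6,12.5,1.1],"delta_rot": [0,0,-0.122],"jaw": 8.5},{"translation": [28.6,12.5,1.1],"delta_rot": [0,0,-0.122],"jaw": 8.5},{"translation": [28.6,12.5,1.1],"delta_rot": [0,0,-0.122],"jaw": 8.5},{"translation": [28.6,12.5,1.1],"delta_rot": [0,0,-0.122],"jaw": 8.5},{"translation": [28.6,12.5,1.1],"delta_rot": [0,0,-0.122],"jaw": 8.5}])

```text
time: 1.8
tool_pos: [0.513, 0.0375, 0.2198]
tool_rot: [-0.0, 0.687, 0.727, -0.0]
contact_force: [-0.5, 0.4, 0.5]
gripper_width: 0.994
grasp_force: 0.0
```

```bash
cat >> h.py <<'E'
def block(f,R,t,h,near,tol=.006,rad=.11):
    W=cloud(f,R,t);Z=W[...,2]
    m=((abs(Z-h)<tol)&(np.hypot(W[...,0]-near[0]/1e3,W[...,1]-near[1]/1e3)<rad)).astype(np.uint8)
    m=cv2.morphologyEx(m,cv2.MORPH_OPEN,np.ones((5,5),np.uint8))
    c=max(cv2.findContours(m,0,2)[0],key=cv2.contourArea)[:,0,:].astype(float)
    r=cv2.minAreaRect((ray(f,R,t,c,np.nanmedian(Z[m>0]))[:,:2]*1000).astype(np.float32))
    print('block h',np.nanmedian(Z[m>0]).round(4),np.round(r[0],1),np.round(r[1],1),round(r[2],2),'px',c.min(0),c.max(0))
E
python3 - <<'E'
from h import *
f,R,t=look('wrist','w1.png')
block(f,R,t,.09,(512,39))
plan(512,39,180,93.4)
E
```

```text
block h 0.0901 [515.4  38.1] [ 47.5 147.9] 3.48 px [246. 110.] [309. 287.]
t 1.85 pos [512.6  36.2 220. ] hd 93.18 w 0.996 F [-0.2  0.2  0.9]
translation [ 0.28 -0.04  4.  ] rot [-0.001  0.001 -0.004]
```

View pics/w1.png

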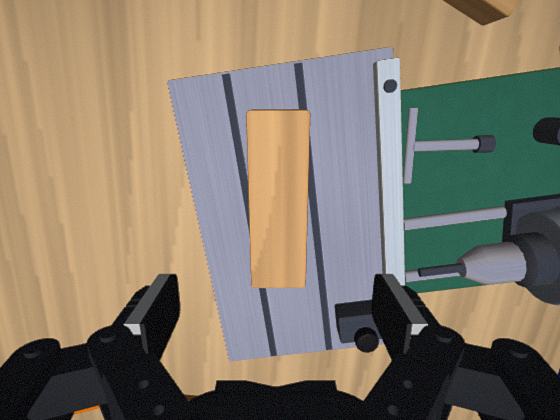

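Wrist view: block upright at (278,198), centred between the fingers, with the fence at (388,170) and stop at (358,325) clear. Descending to TCP z = 85 mm and gripping.

Call:
send_rows(steps=[{"translation": [0.2,0.15,5],"delta_rot": [0,0,-0.004],"jaw": 8.5},{"translation": [0.2,0.15,9],"delta_rot": [0,0,-0.004],"jaw": 8.5},{"translation": [0.2,0.15,12],"delta_rot": [0,0,-0.004],"jaw": 8.5},{"translation": [0.2,0.15,13.5],"delta_rot": [0,0,-0.004],"jaw": 8.5},{"translation": [0.2,0.15,13.5],"delta_rot": [0,0,-0.004],"jaw": 8.5},{"translation": [0.2,0.15,13.5],"delta_rot": [0,0,-0.004],"jaw": 4.4},{"translation": [0.2,0.15,13.5],"delta_rot": [0,0,-0.004],"jaw": 4.4},{"translation": [0.2,0.15,13.5],"delta_rot": [0,0,-0.004],"jaw": 4.4}])

```text
time: 2.65
tool_pos: [0.5161, 0.0378, 0.088]
tool_rot: [0.002, 0.686, 0.727, 0.001]
contact_force: [-0.6, 0.5, 0.5]
gripper_width: 0.542
grasp_force: 63.4
```

Call:
send_rows(steps=[{"translation": [0,0,0],"delta_rot": [0,0,0],"jaw": 4},{"translation": [0,0,0],"delta_rot": [0,0,0],"jaw": 3},{"translation": [0,0,0],"delta_rot": [0,0,0],"jaw": 3},{"translation": [0,0,0],"delta_rot": [0,0,0],"jaw": 3},{"translation": [0,0,0],"delta_rot": [0,0,0],"jaw": 3},{"translation": [0,0,-1.5],"delta_rot": [0,0,0],"jaw": 3},{"translation": [0,0,-4],"delta_rot": [0,0,0],"jaw": 3},{"translation": [0,0,-8],"delta_rot": [0,0,0],"jaw": 3}])

```text
time: 3.45
tool_pos: [0.5119, 0.0384, 0.1637]
tool_rot: [-0.003, 0.686, 0.727, -0.002]
contact_force: [0.7, 0.6, -0.7]
gripper_width: 0.547
grasp_force: 63.3
```

```bash
python3 - <<'E'
from h import *
plan(467.6,306,170,9.5)
f,R,t=look('wrist','w2.png')
f,R,t=look('side','s2.png')
E
```

```text
t 3.45 pos [511.9  38.4 163.7] hd 93.34 w 0.547 F [ 0.7  0.6 -0.7]
translation [26.97 -2.87 -0.58] rot [-0.006  0.004  1.463]
```

View pics/w2.png

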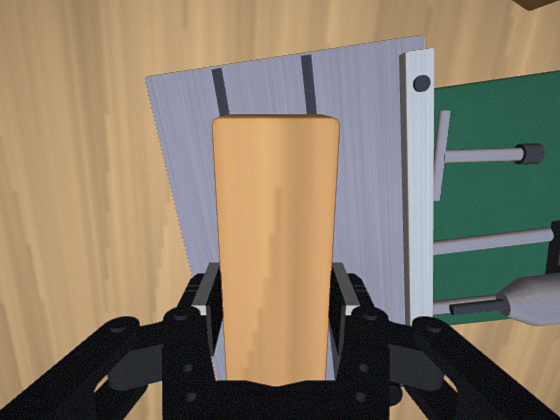

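Block held level between the pads at (275,290). Moving above the free compartment.

Call:
send_rows(steps=[{"translation": [27,-2.9,-0.6],"delta_rot": [-0.006,0.004,1.463],"jaw": 3},{"translation": [27,-2.9,-0.6],"delta_rot": [-0.006,0.004,1.463],"jaw": 3},{"translation": [27,-2.9,-0.6],"delta_rot": [-0.006,0.004,1.463],"jaw": 3},{"translation": [27,-2.9,-0.6],"delta_rot": [-0.006,0.004,1.463],"jaw": 3},{"translation": [27,-2.9,-0.6],"delta_rot": [-0.006,0.004,1.463],"jaw": 3},{"translation": [27,-2.9,-0.6],"delta_rot": [-0.006,0.004,1.463],"jaw": 3},{"translation": [27,-2.9,-0.6],"delta_rot": [-0.006,0.004,1.463],"jaw": 3},{"translation": [27,-2.9,-0.6],"delta_rot": [-0.006,0.004,1.463],"jaw": 3}])

```text
time: 4.35
tool_pos: [0.4685, 0.3076, 0.171]
tool_rot: [0.0, 0.967, 0.255, 0.002]
contact_force: [0.5, -0.4, -1.1]
gripper_width: 0.547
grasp_force: 63.3
```

Call:
send_rows(steps=[{"translation": [0,0,0],"delta_rot": [0,0,0.29],"jaw": 3},{"translation": [0,0,0],"delta_rot": [0,0,0.29],"jaw": 3},{"translation": [0,0,0],"delta_rot": [0,0,0.29],"jaw": 3},{"translation": [0,0,0],"delta_rot": [0,0,0.29],"jaw": 3},{"translation": [0,0,0],"delta_rot": [0,0,0.29],"jaw": 3},{"translation": [0,0,0],"delta_rot": [0,0,0.29],"jaw": 3},{"translation": [0,0,0],"delta_rot": [0,0,0.29],"jaw": 3},{"translation": [0,0,0],"delta_rot": [0,0,0.29],"jaw": 3}])

```text
time: 5.15
tool_pos: [0.4696, 0.3059, 0.1713]
tool_rot: [0.0, 0.993, 0.114, 0.003]
contact_force: [0.6, -0.7, -1.5]
gripper_width: 0.546
grasp_force: 63.3
```

```bash
python3 - <<'E'
from h import *
plan(467.6,306,100,9.5)
for n in('top','side','wrist'):
    f,R,t=look(n,n+'3.png');W=cloud(f,R,t)
    m=(abs(W[...,2]-.174)<.012)&(np.hypot(W[...,0]-.4676,W[...,1]-.306)<.09)
    x=(W[...,0]-.4676)*np.cos(.166)+(W[...,1]-.306)*np.sin(.166);y=-(W[...,0]-.4676)*np.sin(.166)+(W[...,1]-.306)*np.cos(.166)
    m&=(abs(y)<.03)
    print(n,m.sum(),'z',np.round(np.nanpercentile(W[...,2][m],[5,50,95]),4),'x',np.round([x[m].min(),x[m].max()],4),'y',np.round([y[m].min(),y[m].max()],4))
E
```

```text
t 5.15 pos [469.6 305.9 171.3] hd 13.14 w 0.546 F [ 0.6 -0.7 -1.5]
translation [-0.23 -0.06  7.13] rot [ 0.001 -0.005  0.063]
top 793 z [0.1676 0.1733 0.1763] x [-0.0754  0.0746] y [-0.029   0.0279]
side 691 z [0.1659 0.1734 0.1776] x [-0.0759  0.076 ] y [-0.0295  0.0288]
wrist 31490 z [0.1723 0.1736 0.1749] x [-0.0473  0.0779] y [-0.0293  0.03  ]
```

View pics/side3.png

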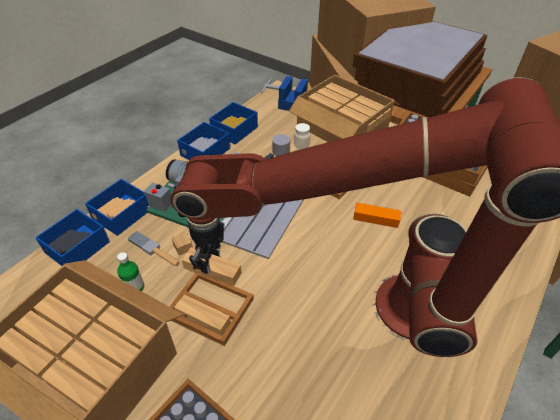

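Side view: block held just above the free compartment at (215,270), clear of the neighbour. Lowering.

Call:
send_rows(steps=[{"translation": [-0.1,-0.05,3],"delta_rot": [0,-0.005,0.063],"jaw": 3},{"translation": [-0.1,-0.05,6],"delta_rot": [0,-0.005,0.063],"jaw": 3},{"translation": [-0.1,-0.05,8],"delta_rot": [0,-0.005,0.063],"jaw": 3},{"translation": [-0.1,-0.05,9.5],"delta_rot": [0,-0.005,0.063],"jaw": 3},{"translation": [-0.1,-0.05,9.7],"delta_rot": [0,-0.005,0.063],"jaw": 3},{"translation": [-0.1,-0.05,9.7],"delta_rot": [0,-0.005,0.063],"jaw": 3},{"translation": [-0.1,-0.05,9.7],"delta_rot": [0,-0.005,0.063],"jaw": 3},{"translation": [-0.1,-0.05,9.7],"delta_rot": [0,-0.005,0.063],"jaw": 3}])

```text
time: 6.1
tool_pos: [0.4701, 0.3068, 0.0759]
tool_rot: [-0.0, 0.997, 0.083, 0.001]
contact_force: [0.3, 0.2, -1.1]
gripper_width: 0.547
grasp_force: 63.3
```

```bash
python3 - <<'E'
from h import *
plan(468.5,306,46,9.5)
f,R,t=look('wrist','w4.png')
f,R,t=look('top','t4.png');W=cloud(f,R,t);Z=W[...,2]
a=f['pixels'][190:290,95:195]
g=cv2.resize(cv2.imread('pics/w4.png'),(500,375))
cv2.imwrite('pics/c4.png',np.hstack([g,cv2.copyMakeBorder(cv2.resize(a,(300,300)),0,75,0,0,0)]))
E
```

```text
t 6.1 pos [470.1 306.8  75.9] hd 9.51 w 0.547 F [ 0.3  0.2 -1.1]
translation [-0.18  0.05  2.99] rot [-0.    -0.003  0.   ]
```

View pics/c4.png

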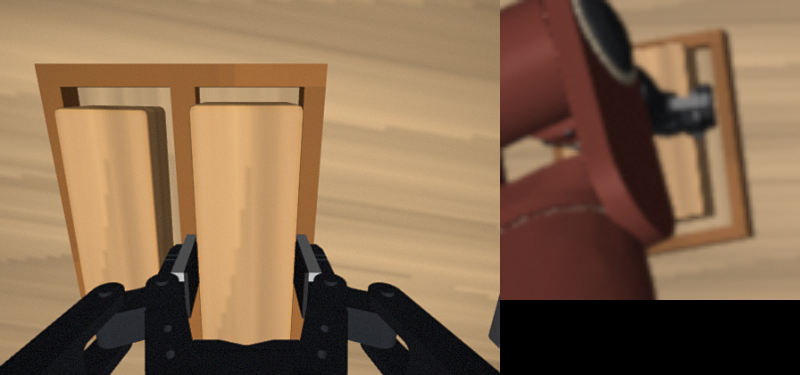

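Wrist view: the held block's end at (246,105) sits centred over the right-hand compartment, walls at (185,85) and (310,85). A quick check of the wall positions:

```bash
python3 - <<'E'
from h import *
f,R,t=look('wrist');W=cloud(f,R,t);Z=W[...,2];c,s=np.cos(.166),np.sin(.166)
X=(W[...,0]-.4676)*c+(W[...,1]-.306)*s;Y=-(W[...,0]-.4676)*s+(W[...,1]-.306)*c
w=abs(Z-.026)<.004
for a,b in((-.05,-.025),(.025,.05)):
    m=w&(X>.02)&(X<.078)&(Y>a)&(Y<b);print('wall y',np.round(np.percentile(Y[m],[2,98])*1e3,1),m.sum())
m=w&(abs(Y)<.02)&(X>.07);print('end x',np.round(np.percentile(X[m],[2,98])*1e3,1))
b=(Z>.07)&(Z<.085)&(abs(Y)<.03)&(X>.03)&(X<.09)
print('blk z',np.nanmedian(Z[b]),'y',np.percentile(Y[b],[2,98])*1e3,'xmax',np.percentile(X[b],99.5)*1e3)
E
```

```text
wall y [-44.  -32.6] 2394
wall y [32.2 43.5] 2131
end x [85.5 97.1]
blk z 0.07774581156387134 y [-22.01702752  23.14474361] xmax 76.90081980114326
```

Block and compartment agree within 1 mm. Setting down, then opening a little.

Call:
send_rows(steps=[{"translation": [0,0,1],"delta_rot": [0,-0.003,0],"jaw": 3},{"translation": [0,0,2],"delta_rot": [0,-0.003,0],"jaw": 3},{"translation": [0,0,2.6],"delta_rot": [0,-0.003,0],"jaw": 3},{"translation": [0,0,2.8],"delta_rot": [0,-0.003,0],"jaw": 3},{"translation": [0,0,2.9],"delta_rot": [0,-0.003,0],"jaw": 3},{"translation": [0,0,3.0],"delta_rot": [0,-0.003,0],"jaw": 3},{"translation": [0,0,3.05],"delta_rot": [0,-0.003,0],"jaw": 3},{"translation": [0,0,3.05],"delta_rot": [0,-0.003,0],"jaw": 3}])

```text
time: 7.05
tool_pos: [0.4698, 0.3068, 0.0457]
tool_rot: [0.0, 0.997, 0.083, -0.001]
contact_force: [-2.9, -1.5, 10.4]
gripper_width: 0.546
grasp_force: 65.0
```

```bash
python3 - <<'E'
from h import *
plan(470,306.5,45.5,9.5)
f,R,t=look('wrist');W=cloud(f,R,t);m=(abs(W[...,2]-.048)<.01)&(np.hypot(W[...,0]-.52,W[...,1]-.314)<.02)
print(np.nanmedian(W[...,2][m]))
E
```

```text
t 7.05 pos [469.8 306.8  45.7] hd 9.52 w 0.546 F [-2.9 -1.5 10.4]
translation [0.01 0.03 0.02] rot [-0.     0.002  0.   ]
0.048168498735776194
```

Call:
send_rows(steps=[{"translation": [0,0,0],"delta_rot": [0,0,0],"jaw": 6},{"translation": [0,0,0],"delta_rot": [0,0,0],"jaw": 6},{"translation": [0,0,0],"delta_rot": [0,0,0],"jaw": 6},{"translation": [0,0,0],"delta_rot": [0,0,0],"jaw": 6},{"translation": [0,0,-2],"delta_rot": [0,0,0],"jaw": 6},{"translation": [0,0,-5],"delta_rot": [0,0,0],"jaw": 6},{"translation": [0,0,-9],"delta_rot": [0,0,0],"jaw": 6},{"translation": [0,0,-13],"delta_rot": [0,0,0],"jaw": 7}])

```text
time: 7.9
tool_pos: [0.4688, 0.3061, 0.1743]
tool_rot: [0.001, 0.997, 0.083, -0.002]
contact_force: [0.7, 0.1, -0.0]
gripper_width: 0.818
grasp_force: 0.0
```

```bash
python3 - <<'E'
from h import *
plan(496,-347,200,-4.2)
f,R,t=look('wrist','w5.png'); block(f,R,t,.048,(468,306),rad=.1)
E
```

```text
t 7.9 pos [468.8 306.1 174.3] hd 9.51 w 0.818 F [ 0.7  0.1 -0. ]
translation [-8.12 64.86 -2.47] rot [0.002 0.004 0.239]
block h 0.048 [470.7 307.1] [148.1  47.5] 9.58 px [243. 107.] [307. 287.]
```

Block lies flat in the compartment, within ~3 mm. Now over to the blank.

Call:
send_rows(steps=[{"translation": [-8.1,64.9,-2.5],"delta_rot": [0.002,0.004,0.239],"jaw": 8.5},{"translation": [-8.1,64.9,-2.5],"delta_rot": [0.002,0.004,0.239],"jaw": 8.5},{"translation": [-8.1,64.9,-2.5],"delta_rot": [0.002,0.004,0.239],"jaw": 8.5},{"translation": [-8.1,64.9,-2.5],"delta_rot": [0.002,0.004,0.239],"jaw": 8.5},{"translation": [-8.1,64.9,-2.5],"delta_rot": [0.002,0.004,0.239],"jaw": 8.5},{"translation": [-8.1,64.9,-2.5],"delta_rot": [0.002,0.004,0.239],"jaw": 8.5},{"translation": [-8.1,64.9,-2.5],"delta_rot": [0.002,0.004,0.239],"jaw": 8.5},{"translation": [-8.1,64.9,-2.5],"delta_rot": [0.002,0.004,0.239],"jaw": 8.5}])

```text
time: 8.75
tool_pos: [0.4858, -0.095, 0.1894]
tool_rot: [-0.001, 0.999, -0.037, 0.001]
contact_force: [1.0, 0.4, -0.8]
gripper_width: 0.993
grasp_force: 0.0
```

```bash
python3 -c "
from h import *
plan(496,-347,190,-4.2)"
```

```text
t 8.75 pos [485.8 -95.  189.4] hd -4.19 w 0.993 F [ 1.   0.4 -0.8]
translation [ 2.86 25.06 -0.08] rot [-0.001 -0.002  0.   ]
```

Call:
send_rows(steps=[{"translation": [2.8,24.8,0],"delta_rot": [0,0,0],"jaw": 8.5},{"translation": [2.8,24.8,0],"delta_rot": [0,0,0],"jaw": 8.5},{"translation": [2.8,24.8,0],"delta_rot": [0,0,0],"jaw": 8.5},{"translation": [2.8,24.8,0],"delta_rot": [0,0,0],"jaw": 8.5},{"translation": [2.8,24.8,0],"delta_rot": [0,0,0],"jaw": 8.5},{"translation": [2.8,24.8,0],"delta_rot": [0,0,0],"jaw": 8.5},{"translation": [2.8,24.8,0],"delta_rot": [0,0,0],"jaw": 8.5},{"translation": [2.8,24.8,0],"delta_rot": [0,0,0],"jaw": 8.5}])

```text
time: 9.55
tool_pos: [0.4959, -0.3414, 0.1886]
tool_rot: [-0.001, 0.999, -0.036, 0.0]
contact_force: [0.3, -0.0, 0.8]
gripper_width: 0.994
grasp_force: 0.0
```

```bash
python3 - <<'E'
from h import *
f,R,t=look('wrist','w6.png'); block(f,R,t,.048,(496,-347))
plan(497,-347,40,-4.2)
E
```

```text
block h 0.048 [ 499.3 -352.5] [ 47.5 147.4] 85.86 px [260. 105.] [321. 277.]
t 9.6 pos [ 496.  -341.1  188.8] hd -4.11 w 0.998 F [0.3 0.5 0.9]
translation [ 0.13  0.61 14.88] rot [-0.002 -0.001  0.002]
```

View pics/w6.png

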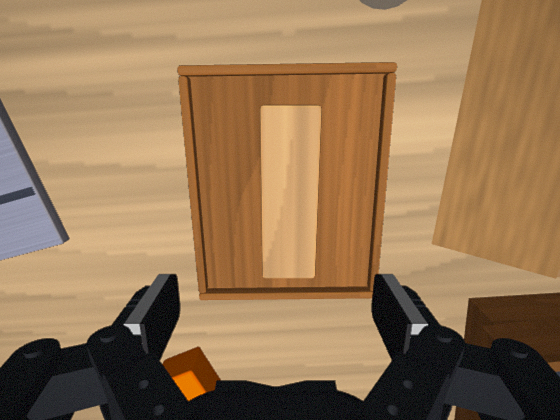

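Wrist view: plain blank without a hole at (291,190), alone in the shallow tray; the orange decoy is at (190,375), outside it. Descending.

Call:
send_rows(steps=[{"translation": [0.25,0.9,5],"delta_rot": [0,0,0.002],"jaw": 8.5},{"translation": [0.25,0.9,9],"delta_rot": [0,0,0.002],"jaw": 8.5},{"translation": [0.25,0.9,12],"delta_rot": [0,0,0.002],"jaw": 8.5},{"translation": [0.25,0.9,14],"delta_rot": [0,0,0.002],"jaw": 8.5},{"translation": [0.25,0.9,14.7],"delta_rot": [0,0,0.002],"jaw": 8.5},{"translation": [0.25,0.9,14.7],"delta_rot": [0,0,0.002],"jaw": 8.5},{"translation": [0.25,0.9,14.7],"delta_rot": [0,0,0.002],"jaw": 8.5},{"translation": [0.25,0.9,14.7],"delta_rot": [0,0,0.002],"jaw": 6}])

```text
time: 10.4
tool_pos: [0.4992, -0.352, 0.0443]
tool_rot: [0.001, 0.999, -0.037, 0.002]
contact_force: [0.7, 0.9, -0.6]
gripper_width: 0.846
grasp_force: 0.0
```

Call:
send_rows(steps=[{"translation": [0,0,0],"delta_rot": [0,0,0],"jaw": 4},{"translation": [0,0,0],"delta_rot": [0,0,0],"jaw": 3},{"translation": [0,0,0],"delta_rot": [0,0,0],"jaw": 3},{"translation": [0,0,0],"delta_rot": [0,0,0],"jaw": 3},{"translation": [0,0,0],"delta_rot": [0,0,0],"jaw": 3},{"translation": [0,0,-1.5],"delta_rot": [0,0,0],"jaw": 3},{"translation": [0,0,-4],"delta_rot": [0,0,0],"jaw": 3},{"translation": [0,0,-8],"delta_rot": [0,0,0],"jaw": 3}])

```text
time: 11.2
tool_pos: [0.4957, -0.3495, 0.1197]
tool_rot: [-0.003, 0.999, -0.038, -0.002]
contact_force: [0.0, -0.0, -1.7]
gripper_width: 0.547
grasp_force: 63.5
```

Call:
send_rows(steps=[{"translation": [0,0,-4],"delta_rot": [0,0,-0.15],"jaw": 3},{"translation": [0,0,-7],"delta_rot": [0,0,-0.3],"jaw": 3},{"translation": [0,0,-7],"delta_rot": [0,0,-0.4],"jaw": 3},{"translation": [0,0,-7],"delta_rot": [0,0,-0.4],"jaw": 3},{"translation": [0,0,-7],"delta_rot": [0,0,-0.4],"jaw": 3},{"translation": [0,0,-7],"delta_rot": [0,0,-0.4],"jaw": 3},{"translation": [0,0,-7],"delta_rot": [0,0,-0.4],"jaw": 3},{"translation": [0,0,-7],"delta_rot": [0,0,-0.4],"jaw": 3}])

```text
time: 12.0
tool_pos: [0.4975, -0.3512, 0.1913]
tool_rot: [-0.001, 0.987, 0.161, 0.0]
contact_force: [0.5, 0.7, -1.4]
gripper_width: 0.548
grasp_force: 63.6
```

```bash
python3 - <<'E'
from h import *
f,R,t=look('wrist','w7.png');W=cloud(f,R,t);q=np.array(state()['tool_pos']);m=(abs(W[...,2]-q[2])<.02)&(np.hypot(*(W[...,:2]-q[:2]).transpose(2,0,1))<.08)
print(np.nanpercentile(W[...,2][m],[5,50,95]))
d=W[m][:,:2]-q[:2]; h=np.radians(-4.2+22.9); print('fwd extent',np.percentile(d@[np.cos(h),np.sin(h)],99.8))
plan(570,20,180,100.8)
E
```

```text
[0.19421944 0.19565085 0.1987566 ]
fwd extent 0.07491151776903121
t 12.05 pos [ 497.6 -351.3  191.5] hd 18.6 w 0.549 F [ 0.3 -0.  -1.2]
translation [ 18.7  -32.88   1.22] rot [-1.000e-03 -2.000e-03 -1.435e+00]
```

Call:
send_rows(steps=[{"translation": [18.6,-32.8,1],"delta_rot": [0,0,-1.435],"jaw": 3},{"translation": [18.6,-32.8,1],"delta_rot": [0,0,-1.435],"jaw": 3},{"translation": [18.6,-32.8,1],"delta_rot": [0,0,-1.435],"jaw": 3},{"translation": [18.6,-32.8,1],"delta_rot": [0,0,-1.435],"jaw": 3},{"translation": [18.6,-32.8,1],"delta_rot": [0,0,-1.435],"jaw": 3},{"translation": [18.6,-32.8,1],"delta_rot": [0,0,-1.435],"jaw": 3},{"translation": [18.6,-32.8,1],"delta_rot": [0,0,-1.435],"jaw": 3},{"translation": [18.6,-32.8,1],"delta_rot": [0,0,-1.435],"jaw": 3}])

```text
time: 12.85
tool_pos: [0.5694, 0.0222, 0.1826]
tool_rot: [-0.0, 0.72, 0.694, 0.001]
contact_force: [0.8, 0.1, -0.4]
gripper_width: 0.545
grasp_force: 63.6
```

Call:
send_rows(steps=[{"translation": [0,0,0],"delta_rot": [0,0,-0.24],"jaw": 3},{"translation": [0,0,0],"delta_rot": [0,0,-0.24],"jaw": 3},{"translation": [0,0,0],"delta_rot": [0,0,-0.24],"jaw": 3},{"translation": [0,0,0],"delta_rot": [0,0,-0.24],"jaw": 3},{"translation": [0,0,0],"delta_rot": [0,0,-0.24],"jaw": 3},{"translation": [0,0,0],"delta_rot": [0,0,-0.24],"jaw": 3},{"translation": [0,0,0],"delta_rot": [0,0,-0.24],"jaw": 3},{"translation": [0,0,0],"delta_rot": [0,0,-0.24],"jaw": 3}])

```text
time: 13.65
tool_pos: [0.5694, 0.0186, 0.1827]
tool_rot: [0.0, 0.635, 0.772, 0.001]
contact_force: [0.2, -1.3, -0.9]
gripper_width: 0.544
grasp_force: 63.6
```

```bash
python3 - <<'E'
from h import *
plan(568,19,110,100.8)
f,R,t=look('wrist','w8.png');W=cloud(f,R,t);Z=W[...,2]
a=np.radians(10.8);X=W[...,0]*np.cos(a)+W[...,1]*np.sin(a);Y=-W[...,0]*np.sin(a)+W[...,1]*np.cos(a)
m=((abs(Z-.064)<.005)&(X>.58)&(X<.64)).astype(np.uint8)
n,l,s,c=cv2.connectedComponentsWithStats(m);k=1+np.argmax(s[1:,4]);m=l==k
A=[]
for y in np.arange(-.12,.02,.01):
    r=m&(abs(Y-y)<.005)
    if r.sum()>20:A.append((y,np.percentile(X[r],3),np.percentile(X[r],97)))
A=np.array(A);print(np.round(A*1e3,1)); print('slope deg',np.degrees(np.polyfit(A[:,0],A[:,1],1)[0]))
b=(abs(Z-state()['tool_pos'][2]-.004)<.012)&(X<.61)&(X>.52)
Q=np.stack([X[b],Y[b]],-1);print('block y max',np.percentile(Q[:,1],99.5)*1e3)
for lo in(-.07,-.05,-.03):
    r=Q[abs(Q[:,1]-lo)<.004];print(lo,np.round(np.percentile(r[:,0],[1,99])*1e3,1) if len(r) else 0)
E
```

```text
t 13.65 pos [569.4  18.6 182.7] hd 101.09 w 0.544 F [ 0.2 -1.3 -0.9]
translation [ 0.06 -0.14  7.27] rot [ 0.001 -0.001  0.005]
[[-120.   610.8  622.1]
 [-110.   610.8  622.1]
 [-100.   610.6  622.1]
 [ -90.   610.4  622. ]
 [ -80.   610.7  622.1]
 [ -70.   610.4  621.9]
 [ -60.   610.3  621.7]
 [ -50.   610.3  621.7]
 [ -40.   610.3  621.7]
 [ -30.   610.3  621.5]
 [ -20.   605.1  621.3]
 [ -10.   604.2  621.3]
 [  -0.   604.1  621.2]
 [  10.   604.1  621.1]]
slope deg -3.2488893848227143
block y max -13.768269460862948
-0.07 [540.  586.3]
-0.05 [540.  586.3]
-0.03 [539.8 586.2]
```

View pics/w8.png

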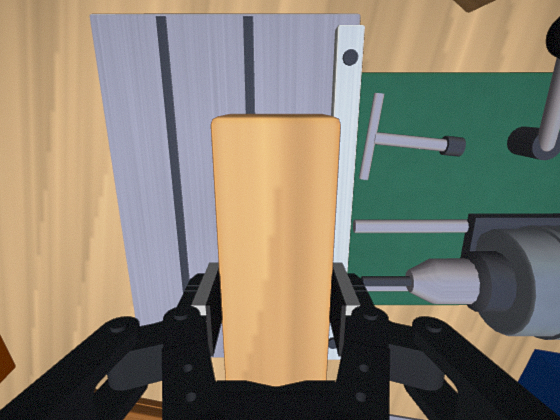

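Wrist view: blank parallel to the fence (340,190) with ~15 mm gap. Heading 101.1° agrees with the fence, so I keep it. Lowering to just above the table.

Call:
send_rows(steps=[{"translation": [0,0,3],"delta_rot": [0,0,0],"jaw": 3},{"translation": [0,0,6],"delta_rot": [0,0,0],"jaw": 3},{"translation": [0,0,8],"delta_rot": [0,0,0],"jaw": 3},{"translation": [0,0,9],"delta_rot": [0,0,0],"jaw": 3},{"translation": [0,0,9.4],"delta_rot": [0,0,0],"jaw": 3},{"translation": [0,0,9.5],"delta_rot": [0,0,0],"jaw": 3},{"translation": [0,0,9.6],"delta_rot": [0,0,0],"jaw": 3},{"translation": [0,0,9.7],"delta_rot": [0,0,0],"jaw": 3}])

```text
time: 14.5
tool_pos: [0.5705, 0.0188, 0.0871]
tool_rot: [0.001, 0.635, 0.772, 0.002]
contact_force: [-0.2, 0.3, -2.0]
gripper_width: 0.544
grasp_force: 63.6
```

```bash
python3 -c "
from h import *
plan(587,7,85,101.1)"
```

```text
t 14.5 pos [570.5  18.8  87.1] hd 101.13 w 0.544 F [-0.2  0.3 -2. ]
translation [-1.47  1.39  0.21] rot [ 0.004 -0.     0.   ]
```

Call:
send_rows(steps=[{"translation": [-0.3,0.3,0],"delta_rot": [0.003,0,0],"jaw": 3},{"translation": [-0.7,0.7,0],"delta_rot": [0.003,0,0],"jaw": 3},{"translation": [-1.0,1.0,0.05],"delta_rot": [0.003,0,0],"jaw": 3},{"translation": [-1.1,1.1,0.1],"delta_rot": [0.003,0,0],"jaw": 3},{"translation": [-1.1,1.1,0.15],"delta_rot": [0.003,0,0],"jaw": 3},{"translation": [-1.1,1.1,0.2],"delta_rot": [0.003,0,0],"jaw": 3},{"translation": [-1.1,1.1,0.2],"delta_rot": [0.003,0,0],"jaw": 3},{"translation": [-1.1,1.1,0.2],"delta_rot": [0.003,0,0],"jaw": 3}])

```text
time: 15.3
tool_pos: [0.5837, 0.0098, 0.0857]
tool_rot: [0.0, 0.635, 0.772, 0.0]
contact_force: [-0.8, -0.9, 5.9]
gripper_width: 0.544
grasp_force: 64.5
```

```bash
cat >> h.py <<'E'
def frc():
    s=state(); a=np.radians(11.1); F=np.array(s['contact_force']);p=np.array(s['tool_pos'])*1e3
    g=lambda v:np.round([v[0]*np.cos(a)+v[1]*np.sin(a),-v[0]*np.sin(a)+v[1]*np.cos(a),v[2]],1)
    print('F fence/stop/z (want -,+,+):',g(F),'pos',g(p),'moment',np.round(s['ft_torque'],2),'grip',s['grasp_force'])
E
python3 -c "
from h import *
frc();plan(587,7,85,101.1)"
```

```text
F fence/stop/z (want -,+,+): [-0.9 -0.8  5.9] pos [ 574.6 -102.8   85.7] moment [-0.03  0.35 -0.03] grip 64.51938986778259
t 15.3 pos [583.7   9.8  85.7] hd 101.12 w 0.544 F [-0.8 -0.9  5.9]
translation [-0.34  0.27  0.07] rot [0.001 0.    0.   ]
```

Touching the table. Creeping towards the corner.

Call:
send_rows(steps=[{"translation": [-0.05,0.05,0],"delta_rot": [0,0,0],"jaw": 3},{"translation": [-0.1,0.1,0],"delta_rot": [0,0,0],"jaw": 3},{"translation": [-0.15,0.15,0],"delta_rot": [0,0,0],"jaw": 3},{"translation": [-0.2,0.2,0],"delta_rot": [0,0,0],"jaw": 3},{"translation": [-0.25,0.25,0],"delta_rot": [0,0,0],"jaw": 3},{"translation": [-0.3,0.3,0],"delta_rot": [0,0,0],"jaw": 3},{"translation": [-0.3,0.3,0],"delta_rot": [0,0,0],"jaw": 3},{"translation": [-0.3,0.3,0],"delta_rot": [0,0,0],"jaw": 3}])

```text
time: 16.1
tool_pos: [0.5871, 0.008, 0.0856]
tool_rot: [0.0, 0.635, 0.772, 0.001]
contact_force: [-1.7, 1.4, 5.3]
gripper_width: 0.544
grasp_force: 64.5
```

```bash
python3 -c "
from h import *
frc()"
```

```text
F fence/stop/z (want -,+,+): [-1.4  1.7  5.3] pos [ 577.7 -105.2   85.6] moment [ 0.26  0.34 -0.01] grip 64.53980684280396
```

Call:
send_rows(steps=[{"translation": [-0.05,0.05,0],"delta_rot": [0,0,0],"jaw": 3},{"translation": [-0.1,0.1,0],"delta_rot": [0,0,0],"jaw": 3},{"translation": [-0.15,0.15,0],"delta_rot": [0,0,0],"jaw": 3},{"translation": [-0.2,0.2,0],"delta_rot": [0,0,0],"jaw": 3},{"translation": [-0.25,0.25,0],"delta_rot": [0,0,0],"jaw": 3},{"translation": [-0.25,0.25,0],"delta_rot": [0,0,0],"jaw": 3},{"translation": [-0.25,0.25,0],"delta_rot": [0,0,0],"jaw": 3},{"translation": [-0.25,0.25,0],"delta_rot": [0,0,0],"jaw": 3}])

```text
time: 16.9
tool_pos: [0.5894, 0.0065, 0.0856]
tool_rot: [-0.001, 0.635, 0.772, 0.0]
contact_force: [-4.7, 2.9, 8.5]
gripper_width: 0.546
grasp_force: 64.9
```

```bash
python3 -c "
from h import *
frc()"
```

```text
F fence/stop/z (want -,+,+): [-4.   3.8  8.5] pos [ 579.6 -107.    85.6] moment [ 0.46  0.68 -0.  ] grip 64.86614942550659
```

Call:
send_rows(steps=[{"translation": [-0.05,0.05,0],"delta_rot": [0,0,0],"jaw": 3},{"translation": [-0.1,0.1,0],"delta_rot": [0,0,0],"jaw": 3},{"translation": [-0.15,0.1,0],"delta_rot": [0,0,0],"jaw": 3},{"translation": [-0.15,0.1,0],"delta_rot": [0,0,0],"jaw": 3},{"translation": [-0.15,0.1,0],"delta_rot": [0,0,0],"jaw": 3},{"translation": [-0.15,0.1,0],"delta_rot": [0,0,0],"jaw": 3},{"translation": [-0.15,0.1,0],"delta_rot": [0,0,0],"jaw": 3},{"translation": [-0.15,0.1,0],"delta_rot": [0,0,0],"jaw": 3}])

```text
time: 17.7
tool_pos: [0.5896, 0.0057, 0.0857]
tool_rot: [-0.002, 0.635, 0.772, -0.0]
contact_force: [-9.2, 3.8, 12.6]
gripper_width: 0.546
grasp_force: 65.3
```

```bash
python3 -c "
from h import *
frc()"
```

```text
F fence/stop/z (want -,+,+): [-8.3  5.5 12.6] pos [ 579.7 -107.9   85.7] moment [ 0.6   1.32 -0.01] grip 65.30705451965332
```

Fence is bearing. The along-fence force is still just friction, so I continue towards the stop.

Call:
send_rows(steps=[{"translation": [-0.05,0,0],"delta_rot": [0,0,0],"jaw": 3},{"translation": [-0.1,0,0],"delta_rot": [0,0,0],"jaw": 3},{"translation": [-0.15,0,0],"delta_rot": [0,0,0],"jaw": 3},{"translation": [-0.2,0,0],"delta_rot": [0,0,0],"jaw": 3},{"translation": [-0.25,0,0],"delta_rot": [0,0,0],"jaw": 3},{"translation": [-0.25,0,0],"delta_rot": [0,0,0],"jaw": 3},{"translation": [-0.25,0,0],"delta_rot": [0,0,0],"jaw": 3},{"translation": [-0.25,0,0],"delta_rot": [0,0,0],"jaw": 3}])

```text
time: 18.5
tool_pos: [0.5898, 0.0046, 0.0857]
tool_rot: [-0.004, 0.635, 0.772, 0.001]
contact_force: [-10.5, 9.7, 12.9]
gripper_width: 0.546
grasp_force: 65.4
```

```bash
python3 -c "
from h import *
frc()"
```

```text
F fence/stop/z (want -,+,+): [-8.4 11.5 12.9] pos [ 579.7 -109.    85.7] moment [ 1.46  1.42 -0.09] grip 65.3673791885376
```

Call:
send_rows(steps=[{"translation": [-0.05,0.02,0.02],"delta_rot": [0,0,0],"jaw": 3},{"translation": [-0.1,0.04,0.03],"delta_rot": [0,0,0],"jaw": 3},{"translation": [-0.15,0.05,0.03],"delta_rot": [0,0,0],"jaw": 3},{"translation": [-0.15,0.05,0.03],"delta_rot": [0,0,0],"jaw": 3},{"translation": [-0.15,0.05,0.03],"delta_rot": [0,0,0],"jaw": 3},{"translation": [-0.15,0.05,0.03],"delta_rot": [0,0,0],"jaw": 3},{"translation": [-0.15,0.05,0.03],"delta_rot": [0,0,0],"jaw": 3},{"translation": [-0.15,0.05,0.03],"delta_rot": [0,0,0],"jaw": 3}])

```text
time: 19.3
tool_pos: [0.5899, 0.0046, 0.0857]
tool_rot: [-0.005, 0.635, 0.772, 0.001]
contact_force: [-13.9, 13.1, 17.2]
gripper_width: 0.546
grasp_force: 65.9
```

```bash
python3 - <<'E'
from h import *
frc()
f,R,t=look('wrist','w9.png');W=cloud(f,R,t);Z=W[...,2]
a=np.radians(11.1);X=W[...,0]*np.cos(a)+W[...,1]*np.sin(a);Y=-W[...,0]*np.sin(a)+W[...,1]*np.cos(a)
b=(abs(Z-.09)<.01)&(X<.61)&(X>.53)&(Y<.0);Q=np.stack([X[b],Y[b],Z[b]],-1)
print('end y',np.percentile(Q[:,1],99.5)*1e3)
for lo in(-.1,-.08,-.06,-.04):
    r=Q[abs(Q[:,1]-lo)<.004]
    if len(r):print(lo,np.round(np.percentile(r[:,0],[1,99])*1e3,1),'z',np.median(r[:,2]).round(4))
m=(abs(Z-.064)<.004)&(X>.59)&(X<.64)
for y in(-.02,0,.02):
    r=m&(abs(Y-y)<.005);print('fence',y,np.round(np.percentile(X[r],[2,98])*1e3,1) if r.any() else 0)
f,R,t=look('top','t9.png');W=cloud(f,R,t)
g=cv2.imread('pics/w9.png');cv2.imwrite('pics/c9.png',np.hstack([cv2.resize(g,(480,360)),cv2.resize(f['pixels'][140:250,200:300],(320,360))]))
E
```

```text
F fence/stop/z (want -,+,+): [-11.1  15.6  17.2] pos [ 579.8 -109.    85.7] moment [ 2.04  1.98 -0.05] grip 65.85057377815247
end y -34.376460379780475
-0.1 [544.2 609.5] z 0.0903
-0.08 [557.1 603.3] z 0.0902
-0.06 [557.1 603.3] z 0.0902
-0.04 [557.1 603.3] z 0.0902
fence -0.02 [604.1 621.4]
fence 0 [604.  621.2]
fence 0.02 0
```

View pics/c9.png

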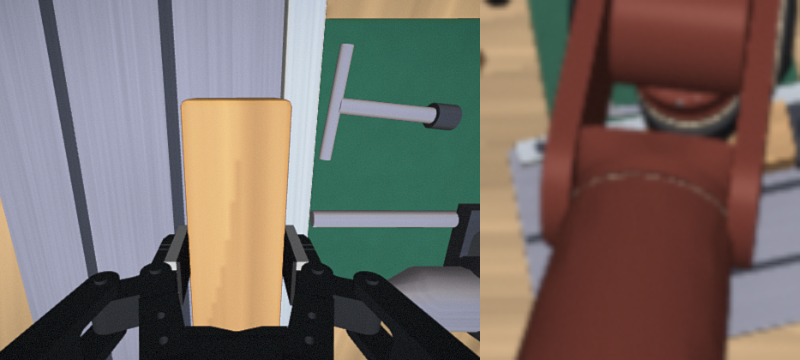

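The blank is flush and parallel to the fence (edge 603.3 against face 604.1 mm), level with its top at 90.2 mm, and no longer moving towards the stop. One more firm nudge for margin.

Call:
send_rows(steps=[{"translation": [-0.05,0.03,0],"delta_rot": [0,0,0],"jaw": 3},{"translation": [-0.1,0.06,0],"delta_rot": [0,0,0],"jaw": 3},{"translation": [-0.15,0.08,0],"delta_rot": [0,0,0],"jaw": 3},{"translation": [-0.15,0.08,0],"delta_rot": [0,0,0],"jaw": 3},{"translation": [-0.15,0.08,0],"delta_rot": [0,0,0],"jaw": 3},{"translation": [-0.15,0.08,0],"delta_rot": [0,0,0],"jaw": 3},{"translation": [-0.15,0.08,0],"delta_rot": [0,0,0],"jaw": 3},{"translation": [-0.15,0.08,0],"delta_rot": [0,0,0],"jaw": 3}])

```text
time: 20.2
tool_pos: [0.59, 0.0046, 0.0857]
tool_rot: [-0.007, 0.635, 0.772, 0.001]
contact_force: [-18.1, 18.0, 20.4]
gripper_width: 0.545
grasp_force: 66.2
```

```bash
python3 -c "
from h import *
frc()"
```

```text
F fence/stop/z (want -,+,+): [-14.3  21.2  20.4] pos [ 579.8 -109.1   85.7] moment [ 2.58  2.57 -0.09] grip 66.1802476644516
```

All three faces bear, and the position no longer changes under the extra push. Handing in.

```bash
python3 -c "
from h import *
print(job_done())"
```

```text
the job is handed in; nothing more can be done
None
```

The bored block lies flat and released in the free compartment. The blank is held on the table, pressed against fence (about 14 N), stop (about 21 N) and table (about 20 N) by wrist readings that include friction. The job was handed in at 20.2 s; no verdict was returned.

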